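# Slide the rinse pot to the soak ring and cover it

## Task

The printed part has finished its warm rinse: slide the open steel pot across the warming plate from the orange ring until it stands centred in the blue ring, without lifting or tipping it. Then pick up the orange cover by its knob and set it gently, not dropped, onto the pot so that it sits fully seated and level. Leave the pot in the blue ring and everything else where it is.

Things in the scene. Friction and masses are not known exactly. Their poses are not given: they have to be found in the camera images.
- plate: fixed low warming plate with a flat grey top and white sides, 240 (its x) by 380 (its y) mm, 30 mm high; origin at the centre of its underside on the bench, z up. Top surface is 30 mm above the bench. It may stand turned by up to about 15 degrees. It has no raised edge.
- orange_ring: orange painted ring on the plate's top (no height to catch on), 140 mm outer and 124 mm inner diameter; origin at the ring's centre on the plate's top surface. The pot starts here. The two rings are 190 mm apart along the plate's y; either may be on either side.
- blue_ring: blue painted ring on the plate's top, same size as the orange one; origin at its centre on the plate's top surface. The pot must go here; it starts empty.
- pot: loose open round steel pot, no handles, 110 mm outer, 104 mm inner diameter, 80 mm tall, 0.4 to 0.8 kg; origin at the centre of its underside, z up. Slides on the plate at a few newtons. Too wide to grip across; can be pushed from outside or dragged by closed fingers in its mouth. A green print is fixed mid-floor, within 18 mm of the axis, up to 20 mm above the underside.
- pot_rim (a point): centre of the pot's mouth, at rim height, 80 mm above its underside.
- cover: loose cover, 0.15 kg, right way up on the bench: grey plug 98 mm diameter, 6 mm deep (goes into the pot's mouth), on it an orange disc 120 mm diameter, 5 mm thick (rests on the rim), on it a round black knob 26 mm diameter, 26 mm tall. Origin under the plug's centre, z up; knob top 37 mm above it. Seated, the origin is 6 mm below the rim (74 mm above the pot's underside).
- cover_knob (a point): point to grip on the cover's knob axis, 24 mm above the cover's origin (13 mm above the disc's top).
- dropper: bystander, loose: small amber dropper bottle, 26 mm diameter, 55 mm tall, standing on the far edge of the warming plate midway between the rings; origin under its centre
- alcohol: bystander, loose: clear bottle with red cap, 72 mm diameter, 190 mm tall, near the robot on its right; origin under its centre
- resin: bystander, loose: grey jar with black cap, 68 mm diameter, 140 mm tall, beyond the plate; origin under its centre
- tape: bystander, loose: roll of blue tape lying flat, 90 mm outer diameter, 24 mm tall; origin under its centre
- scraper: bystander, loose: spatula-like print scraper, about 200 mm long, lying near the robot base; origin under its middle
- spool: bystander, loose: black and yellow filament spool lying flat, 160 mm diameter, 56 mm tall; origin under its centre
- bin: bystander, fixed blue open bin, 200 (x) by 130 (y) mm, 70 mm tall, to the robot's right of the plate; origin under its centre

How it is judged (in metres and radians):
On the way, in this order (a step that is already met when the one before it is completed fails the run):
1. the open pot stands still in the blue ring, its centre within 10 mm of the ring's (horizontal distance between pot and blue_ring below 0.01 m and z of pot in the frame of plate below 0.033 m and angle between pot's own z axis and vertical below 0.03 rad and linear speed of pot below 0.02 m/s), for 0.2 s.
2. the cover is seated level on the pot (z of cover in the frame of pot between 0.071 and 0.0765 m and horizontal distance between cover and pot below 0.006 m and angle between cover's own z axis and vertical below 0.035 rad and linear speed of cover below 0.02 m/s), for 0.2 s.
At the end, for the whole second after the job is handed in: The pot stands upright on the plate (within 3 mm of its top), its centre within 10 mm of the blue ring's centre; the cover sits on it right way up, its plug in the mouth (disc within 2.5 mm of the rim), level within 2 degrees, centred within 6 mm; both at rest and released (all of step 1 and all of step 2); the robot touches nothing.
It fails at once if the pot is lifted more than 8 mm off the plate (z of pot in the frame of plate above 0.038 m).
It fails at once if the pot is tipped more than 9 degrees (angle between pot's own z axis and vertical above 0.16 rad).
It fails at once if the cover is dropped (moving faster than 0.45 m/s with no finger on it) (linear speed of cover above 0.45 m/s and contact force between the fingers and cover below 0.05 N).
It fails at once if the cover is pressed onto the pot with more than 40 N (contact force between cover and pot above 40 N).
It fails at once if a bystander is moved more than 20 mm (distance of any of dropper, alcohol, resin, tape, scraper, spool from where it was at the start of the episode above 0.02 m).
It also fails if it takes over 64 s, if anything falls off the work surface, if the arm or the gripper's body presses on something with over 40 N, if the wrist force passes 120 N, or if a joint passes its speed limit or range.

## Robot

A 6-joint arm with a two-finger parallel gripper is mounted at the origin on the work surface. World frame = base frame: x ahead of the robot, y to its left, z up, the work surface at z = 0. Lengths are in mm, angles in rad, forces in N, time in s.
With the tool pointing down it reaches from about 400 to 925 mm from the base axis. Payload 12.5 kg.
Tool frame: the origin (TCP) lies at the very end of the fingers, on their centre line; the grasp point (between the pads) lies 19 mm behind it; z points along the fingers, y is the direction in which the jaws open and shut (so a half turn about z gives the same grasp; the last joint's range is limited). The gripper opens to 95 mm and grips with 3 to 60 N. Pads are 20 mm wide; open, the fingers measure 119 mm over their backs; the gripper's body (75 mm by 180 mm) begins 59 mm behind the grasp point.
Start: joints at [1.088, 0.491, 1.559, -0, 1.092, -0.106], TCP at [229.952, 581.179, 214.661] pointing down, gripper open.
Joint ranges: [-3.1, 3.1], [-0.84, 2.19], [0.05, 2.79], [-1.13, 4.28], [0.06, 2.93], [-2.69, 2.69]. Speed limits (rad/s): [2.22, 2.22, 2.79, 3.14, 3.14, 3.14].

## Interface

Orientations are given as [roll, pitch, yaw] about the fixed x, y, z axes, in that order (R = Rz(yaw) Ry(pitch) Rx(roll)).
In Python, from cell import env gives the robot as it stands.
- The arm moves only by the shell command python3 -m pendant 'ROWS'. ROWS is JSON, a list that holds one entry, the list of rows, each a list of 5 numbers: the opening, from 0 (shut) to 1 (fully open), then the shift along the tool's x, y, z in m, then the turn about the tool's z in rad. A call has exactly 8 rows; each row is the pose to reach, as a shift and turn from the pose commanded when the call began, along the tool's axes at that moment; what a row does not reach only later rows make up. A row lasts 1/10 s, in which the tool goes at most 50 mm and 8.59 degrees, less where a joint would pass 70% of its speed; a pose out of reach is approached as far as the arm can. A call with a gripper value outside its range is refused whole. The fingers move at their own pace and stop on an object; the grip force is fixed at half the most. Time passes only in rows, so rows that repeat a pose let the fingers close, or fill a call up. It gives the time, the measured TCP pose, the force and the opening at its end, in the units of the state.
- env.state(): the state, without advancing time (a new reading comes with each control period).
- env.read_camera(name): name is "scene" or "side" or "wrist"; returns a dict with "image" (400x640x3 uint8, blue, green, red), "range_z" (400x640 float32, mm along the optical axis (not along the pixel's ray), 0 where there is no reading), "fx", "fy", "cx", "cy" (pixels), "dist" ([k1, k2, p1, p2, k3] as OpenCV has them; the pictures are not rectified), "rvec" (rotation vector, rad) and "tvec" (3), from world to camera coordinates, as OpenCV has them; the wrist camera has in their place "tool_from_camera" (4x4, takes a point from camera to tool coordinates, whose origin is the TCP and whose axes are the flange's). Camera axes: x right, y down, z forward; pixel columns grow to the right and rows downward; lengths in mm; the calibration is good to about 2 mm. A picture is of the moment at which its call begins: read the wrist's pose just before it.
- env.job_done(): hands the job in, once; it reports no verdict.
The state is a dict: "t": time; "joints": joint angles; "qvel": joint speeds; "tau": joint torques, N m; "eef_pos": TCP position; "tcp_rot": TCP orientation; "ft_force": force on the tool from outside, world axes, zero at the start; "moment": the same for the moment, N m; "opening": opening from 0.0 (shut) to 1.0 (fully open).
Only numpy, scipy, OpenCV 4.12 (cv2) and the standard library are available. Lean on these libraries where they do the work, as an engineer would, in place of code of your own. Each camera call takes 0.05 s, during which the arm holds its last target. There are 200 camera calls.

## Working session

There is one attempt and no reset: what is moved stays moved. The work goes in short steps, Python scripts to look and compute and a shell command to move; the robot and the scene stay as the last step left them, time stands still between calls to the robot, and variables do not carry over. Pictures are saved under pics/ and viewed, about 8 in all and at most 12, crops included, and the job is handed in when it is done.

```bash
mkdir -p pics; ls; cat > h.py <<'E'
import numpy as np,cv2
from cell import env
def cam(n):
    s=env.state(); c=env.read_camera(n); c['s']=s
    K=np.array([[c['fx'],0,c['cx']],[0,c['fy'],c['cy']],[0,0,1.]]);c['K']=K
    c['d']=np.array(c['dist'],float)
    if n=='wrist':
        r=np.array(s['tcp_rot'],float).ravel()
        from scipy.spatial.transform import Rotation as R
        M=R.from_euler('xyz',r).as_matrix() if r.size==3 else r.reshape(3,3)
        T=np.array(c['tool_from_camera']); c['R']=M@T[:3,:3]; c['o']=M@T[:3,3]+np.array(s['eef_pos'])
    else:
        Rw=cv2.Rodrigues(np.array(c['rvec'],float))[0]; c['R']=Rw.T; c['o']=-Rw.T@np.array(c['tvec'],float).ravel()
    return c
def rays(c,px):
    p=cv2.undistortPoints(np.array(px,float).reshape(-1,1,2),c['K'],c['d']).reshape(-1,2)
    return np.c_[p,np.ones(len(p))]@c['R'].T
def onplane(c,px,z):
    r=rays(c,px); return c['o']+r*((z-c['o'][2])/r[:,2])[:,None]
def pts(c,px):
    px=np.array(px).reshape(-1,2); d=c['range_z'][px[:,1].astype(int),px[:,0].astype(int)]
    return c['o']+rays(c,px)*d[:,None]
def mask(c,lo,hi):
    return cv2.inRange(cv2.cvtColor(c['image'],cv2.COLOR_BGR2HSV),np.array(lo),np.array(hi))
def circ(P):
    x,y=P[:,0],P[:,1]; a=np.linalg.lstsq(np.c_[2*x,2*y,np.ones(len(x))],x*x+y*y,rcond=None)[0]
    return a[0],a[1],np.sqrt(a[2]+a[0]**2+a[1]**2)
E
python3 - <<'E'
from h import *
ims=[]
for n in ['scene','side','wrist']:
    c=cam(n); cv2.imwrite(f'pics/{n}0.png',c['image']); print(n,c['o'],c['R'][:,2])
print(env.state())
E
```

```text
pics
scene [ 992.75367721  537.01923365 1092.66704173] [-0.37216801 -0.43589436 -0.81944315]
side [ 503.51215471  807.59442068 1136.81664094] [ 0.02856108 -0.61710202 -0.78636465]
wrist [167.33222765 607.27458551 385.39319444] [ 0.22431187 -0.08951402 -0.97039756]
{'t': 0.15, 'joints': array([ 1.08841059e+00,  4.91423885e-01,  1.55930878e+00,  2.88799562e-06,
        1.09170410e+00, -1.05638069e-01]), 'qvel': array([-0.00075135, -0.00166783, -0.0008827 ,  0.0008281 ,  0.00124919,
        0.00069908]), 'tau': array([ 1.28621134e-03, -6.12889051e+01, -2.58277309e+01,  6.92289392e-02,
        4.73296770e-02, -6.96459551e-05]), 'eef_pos': array([229.8539063 , 581.00803897, 214.19448861]), 'tcp_rot': array([-3.14075352e+00, -9.15513673e-05,  2.76484362e+00]), 'ft_force': array([-0.30209109,  0.45593433,  0.14449449]), 'moment': array([-0.00835109,  0.04059636, -0.02017452]), 'opening': 1.001530936890359}
```

View pics/scene0.png

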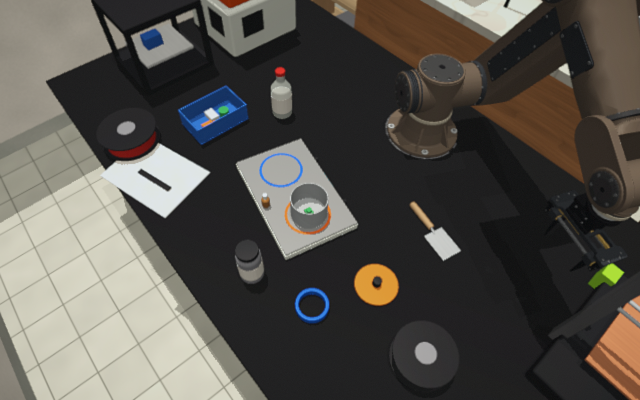

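View pics/side0.png

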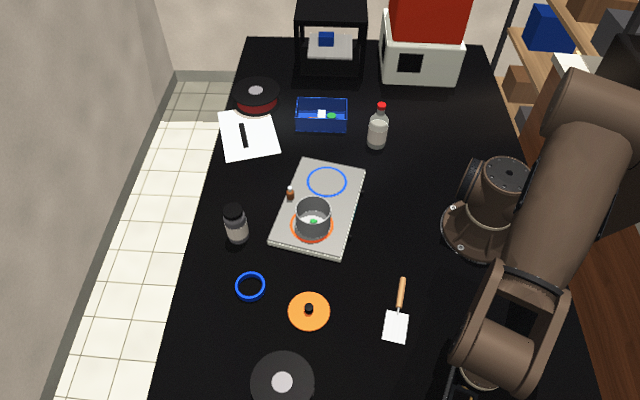

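Scene: blue ring at (281,170), pot in the orange ring at (309,207), cover at (376,284) with its knob at (377,282). In the side view these are at (327,181), (313,217) and (309,311). Blue tape, dropper and bottles are clear of the pot's path. Next I measure in both views.

```bash
cat > m.py <<'E'
from h import *
W=lambda m:np.argwhere(m)[:,::-1]
def ringfit(c,m,z):  # centre & radii from the outer contour, cast on plane
    k=max(cv2.findContours(m,0,1)[0],key=cv2.contourArea); P=onplane(c,k.reshape(-1,2),z); return np.round(circ(P),1)
for n,bb,pp,cc in [('scene',(250,145,310,195),(285,180,335,240),(345,258,408,310)),('side',(300,160,352,202),(285,190,340,245),(280,285,338,335))]:
    c=cam(n)
    def roi(m,b): 
        o=np.zeros_like(m);o[b[1]:b[3],b[0]:b[2]]=m[b[1]:b[3],b[0]:b[2]];return o
    b=roi(mask(c,(100,100,60),(125,255,255)),bb); p=pts(c,W(b)); print(n,'blue',ringfit(c,b,30),'z',np.median(p[:,2]))
    o=roi(mask(c,(5,120,80),(25,255,255)),pp); P=onplane(c,W(o),30); print(' orange',np.round(circ(P),1),len(P),'z',np.median(pts(c,W(o))[:,2]))
    o=roi(mask(c,(5,120,80),(25,255,255)),cc); print(' cover',ringfit(c,o,11),'z',np.median(pts(c,W(o))[:,2]))
    k=roi(mask(c,(0,0,0),(180,255,70)),(cc[0]+15,cc[1]+10,cc[2]-15,cc[3]-15)); 
    P=pts(c,W(k)); t=P[(P[:,2]>28)&(P[:,2]<45)]; print(' knob',len(P),len(t),t.mean(0).round(1) if len(t) else P[:,2])
    g=np.ones_like(o); P=pts(c,W(roi(g,pp))); t=P[(P[:,2]>100)&(P[:,2]<120)]; print(' rim',circ(t),t[:,2].mean(),np.percentile(t[:,2],95))
    # plate outline
    P=pts(c,W(roi(g,(225,130,380,270)))); t=P[(P[:,2]>24)&(P[:,2]<36)]; print(' plate z',np.median(t[:,2]),cv2.minAreaRect(t[:,:2].astype(np.float32)))
    t=P[(P[:,2]>60)&(P[:,2]<100)&(np.abs(P[:,0]-t[:,0].mean())<250)]
    am=roi(mask(c,(5,100,40),(25,255,200)),(255,190,275,212) if n=='scene' else (283,183,298,203)); P=pts(c,W(am)); print(' dropper',len(P),np.median(P,0).round(1) if len(P) else '')
E
python3 m.py
```

```text
scene blue [ 508.7 -159.7   68.2] z 30.054734665802698
 orange [551.4  25.2  65.8] 203 z 29.8403179108509
 cover [544.3 310.7  61.2] z 10.923190520704793
 knob 70 52 [547.4 312.4  36.6]
 rim (np.float64(547.4154035007202), np.float64(25.83346827330479), np.float64(53.177824313204894)) 106.63098117476302 111.66174272371951
 plate z 29.685133835867873 ((566.638671875, -72.08168029785156), (382.4873352050781, 322.16815185546875), 79.14791107177734)
 dropper 59 [634.  -71.4  59.4]
side blue [ 509.1 -160.    68.2] z 29.25133685100377
 orange [560.4 -16.6  95.6] 233 z 30.002603165165965
 cover [544.1 311.3  60.2] z 10.596380674994634
 knob 75 64 [543.6 313.4  36.3]
 rim (np.float64(544.6826096953931), np.float64(26.827296310667407), np.float64(53.13515974526345)) 106.17955235142271 110.94661321108813
 plate z 29.49144213156069 ((565.267822265625, -142.25949096679688), (574.982666015625, 370.65545654296875), 75.16455078125)
 dropper 64 [626.6 -70.   56.7]
```

Consistent: the rings are 190 mm apart, the pot rim is at (546,26) z≈110, and the cover is at (544,311) with its knob top at z 37. I move over the pot with the fingers shut, in two calls.

```bash
python3 -m pendant '[[[0,-0.036,-0.030,0,-0.05],[0,-0.072,-0.060,0,-0.1],[0,-0.108,-0.09,0,-0.15],[0,-0.144,-0.12,0,-0.175],[0,-0.18,-0.15,0,-0.175],[0,-0.216,-0.18,0,-0.175],[0,-0.25,-0.207,0,-0.175],[0,-0.25,-0.207,0,-0.175]]]'
python3 - <<'E'
from h import *
c=cam('scene')
for nm,(u0,v0,u1,v1) in dict(alc=(268,66,296,120),resin=(233,238,267,285)).items():
    v,u=np.mgrid[v0:v1,u0:u1]; P=pts(c,np.c_[u.ravel(),v.ravel()]); P=P[P[:,2]>60]; print(nm,np.percentile(P,[5,50,95],axis=0).round())
s=env.state();print(s['eef_pos'],s['tcp_rot'],s['t'])
y=s['tcp_rot'][2];d=np.array([543,11.5])-s['eef_pos'][:2]
print(d@[np.cos(y),np.sin(y)],d@[np.sin(y),-np.cos(y)])
E
```

```text
t: 1.05
eef_pos: [388.1, 293.4, 214.8]
tcp_rot: [-3.141, 0.001, 2.935]
ft_force: [-0.7, 1.0, 0.2]
opening: 0.384
alc [[ 310. -401.   66.]
 [ 338. -374.  124.]
 [ 362. -353.  191.]]
resin [[763.  42.  69.]
 [792.  77. 135.]
 [818.  95. 141.]]
[387.3165016  295.06002756 214.80512752] [3.14133537e+00 2.50749107e-04 2.93582092e+00] 1.1
-210.33687860406147 -245.76826158940762
```

```bash
python3 -m pendant '[[[0,-0.03,-0.035,0,0],[0,-0.06,-0.07,0,0],[0,-0.09,-0.105,0,0],[0,-0.12,-0.14,0,0],[0,-0.15,-0.175,0,0],[0,-0.18,-0.21,0,0],[0,-0.21,-0.246,0,0],[0,-0.21,-0.246,0,0]]]'
python3 - <<'E'
from h import *
c=cam('wrist'); cv2.imwrite('pics/w1.png',c['image'])
print(c['s']['eef_pos'],c['s']['tcp_rot'])
v,u=np.mgrid[0:400:2,0:640:2]; P=pts(c,np.c_[u.ravel(),v.ravel()]); 
t=P[(P[:,2]>107)&(P[:,2]<114)&(np.hypot(P[:,0]-546,P[:,1]-26)<75)]; print(len(t),circ(t),t[:,2].mean())
E
```

```text
t: 1.9
eef_pos: [544.9, 10.8, 214.3]
tcp_rot: [-3.141, 0.001, 2.937]
ft_force: [-0.6, 1.2, 0.6]
opening: 0.006
[544.89799407  10.84369148 214.25745431] [-3.14135297e+00  9.65402580e-04  2.93701222e+00]
241 (np.float64(547.032129162486), np.float64(25.322251376657732), np.float64(52.99133504242567)) 110.89740117558027
```

View pics/w1.png

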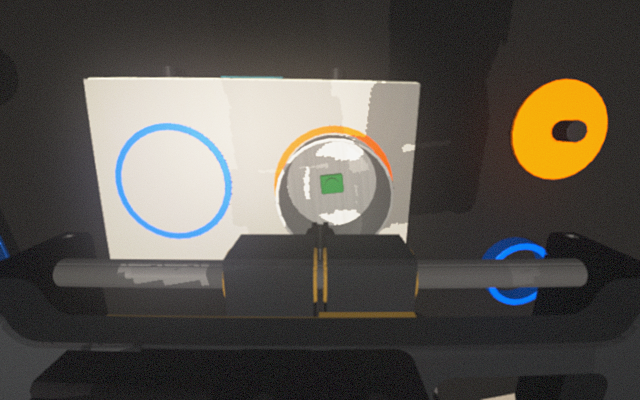

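The wrist view shows the open pot at (335,190) with the green print at (332,183) and the empty blue ring at (173,181). The wrist rim fit is (547,25), z 111. I lower inside the mouth to z≈62.

```bash
python3 -m pendant '[[[0,0,0,0.03,0],[0,0,0,0.06,0],[0,0,0,0.085,0],[0,0,0,0.11,0],[0,0,0,0.13,0],[0,0,0,0.145,0],[0,0,0,0.152,0],[0,0,0,0.152,0]]]'
python3 - <<'E'
from h import *
s=env.state();p=s['eef_pos'];y=s['tcp_rot'][2];print(p,s['ft_force'])
u=np.array([509-547,-160-25.5]);u/=np.linalg.norm(u)
d=np.array([509,-160])+39*u-p[:2];print(d@[np.cos(y),np.sin(y)],d@[np.sin(y),-np.cos(y)])
d=np.array([547,25.5])+36*u-p[:2];print('pre',d@[np.cos(y),np.sin(y)],d@[np.sin(y),-np.cos(y)])
E
```

```text
t: 2.75
eef_pos: [542.2, 15.0, 62.1]
tcp_rot: [3.142, -0.001, 2.941]
ft_force: [0.5, 0.0, -0.0]
opening: 0.004
[542.1642469   14.98384307  62.09892615] [ 0.46699292  0.02336309 -0.04147342]
-2.2441006386234505 -217.08380495395798
pre -2.5833340881016356 -24.73191899691111
```

```bash
python3 -m pendant '[[[0,-0.002,-0.01,0,0],[0,-0.002,-0.02,0,0],[0,-0.002,-0.025,0,0],[0,-0.002,-0.032,0,0],[0,-0.002,-0.042,0,0],[0,-0.002,-0.054,0,0],[0,-0.002,-0.067,0,0],[0,-0.002,-0.08,0,0]]]'
python3 -m pendant '[[[0,0,-0.012,0,0],[0,0,-0.024,0,0],[0,0,-0.036,0,0],[0,0,-0.048,0,0],[0,0,-0.06,0,0],[0,0,-0.07,0,0],[0,0,-0.08,0,0],[0,0,-0.088,0,0]]]'
cat > chk.py <<'E'
from h import *
s=env.state();print(s['eef_pos'],s['tcp_rot'][2],s['ft_force'])
for n in ['scene','side']:
    c=cam(n); v,u=np.mgrid[100:330,180:420]; P=pts(c,np.c_[u.ravel(),v.ravel()])
    q=P[(P[:,2]>104)&(P[:,2]<115)&(abs(P[:,0]-530)<90)&(P[:,1]<100)&(P[:,1]>-240)]
    for _ in range(4):
        x,y,r=circ(q); q=q[abs(np.hypot(q[:,0]-x,q[:,1]-y)-53.5)<5]
    print(n,'rim',len(q),np.round([x,y,r],1),q[:,2].mean().round(1))
    b=mask(c,(100,100,60),(125,255,255)); b[:140]=0; b[210:]=0; b[:,:240]=0;b[:,360:]=0
    Q=onplane(c,np.argwhere(b)[:,::-1],30);Q=Q[abs(np.hypot(Q[:,0]-509,Q[:,1]+160)-66)<8];print('  ring',len(Q),np.round(circ(Q),1))
    cv2.imwrite(f'pics/c_{n}_{s["t"]:.2f}.png',c['image'])
E
python3 chk.py
```

```text
t: 3.55
eef_pos: [528.5, -66.2, 62.8]
tcp_rot: [3.141, 0.0, 2.94]
ft_force: [0.8, 5.6, 3.6]
opening: 0.005
t: 4.35
eef_pos: [510.6, -152.3, 62.6]
tcp_rot: [3.141, -0.0, 2.939]
ft_force: [1.6, 4.4, 4.6]
opening: 0.004
[ 510.61714004 -152.25678656   62.64800839] 2.93931046098455 [1.64369345 4.38172369 4.64726935]
scene rim 127 [ 519.5 -111.6   53.7] 109.5
  ring 91 [ 509.7 -161.1   64.7]
side rim 111 [ 518.2 -110.    52.3] 109.7
  ring 66 [ 503.2 -160.1   60.9]
```

```bash
python3 -m pendant '[[[0,0,-0.01,0,0],[0,0,-0.02,0,0],[0,0,-0.03,0,0],[0,0,-0.038,0,0],[0,0,-0.043,0,0],[0,0,-0.046,0,0],[0,0,-0.048,0,0],[0,0,-0.049,0,0]]]'
python3 chk.py
```

```text
t: 5.25
eef_pos: [501.1, -199.4, 62.6]
tcp_rot: [3.141, -0.0, 2.94]
ft_force: [0.5, 3.8, 1.0]
opening: 0.006
[ 501.10478119 -199.3723703    62.57109045] 2.939837258087948 [0.5023945  3.78024967 0.97469816]
scene rim 110 [ 510.1 -158.7   53.5] 109.9
  ring 187 [ 508.6 -159.9   65.9]
side rim 107 [ 509.7 -156.8   52.1] 109.6
  ring 172 [ 509.2 -159.7   65.7]
```

Pot is within about 2–3 mm. I back off the wall, rise, then look from the wrist.

```bash
python3 -m pendant '[[[0,0,0.008,0,0],[0,0,0.016,0,0],[0,0,0.02,-0.01,0],[0,0,0.02,-0.04,0],[0,0,0.02,-0.08,0],[0,0,0.02,-0.12,0],[0,0,0.02,-0.15,0],[0,0,0.02,-0.15,0]]]'
python3 chk.py
python3 - <<'E'
from h import *
c=cam('wrist'); cv2.imwrite('pics/w2.png',c['image']); s=c['s']
v,u=np.mgrid[0:400:2,0:640:2]; P=pts(c,np.c_[u.ravel(),v.ravel()]); 
q=P[(P[:,2]>107)&(P[:,2]<114)&(np.hypot(P[:,0]-509,P[:,1]+160)<75)]; print(len(q),circ(q))
b=mask(c,(100,100,60),(125,255,255));Q=onplane(c,np.argwhere(b)[:,::-1],30);Q=Q[abs(np.hypot(Q[:,0]-509,Q[:,1]+160)-66)<9];print(len(Q),circ(Q))
p=s['eef_pos'];y=s['tcp_rot'][2];d=np.array([544.5,311.5])-p[:2];print(p,y,d@[np.cos(y),np.sin(y)],d@[np.sin(y),-np.cos(y)])
E
```

```text
t: 6.15
eef_pos: [506.5, -180.0, 217.2]
tcp_rot: [-3.14, 0.007, 2.94]
ft_force: [0.2, 0.1, -0.3]
opening: 0.008
[ 506.48848569 -180.01082239  217.24865341] 2.940350942522986 [ 0.16805462  0.13901309 -0.30454482]
scene rim 147 [ 511.9 -153.4   53.2] 108.4
  ring 186 [ 508.5 -160.    66. ]
side rim 108 [ 510.9 -152.3   52.4] 107.8
  ring 171 [ 509.1 -159.9   65.7]
236 (np.float64(512.032837879459), np.float64(-154.12409138659132), np.float64(53.08827707300752))
1082 (np.float64(511.32603080225635), np.float64(-158.48341593764883), np.float64(66.68462309434975))
[ 505.15666917 -179.47807691  213.3756969 ] 2.940203621718098 59.6623922688806 488.92511556767
```

View pics/w2.png

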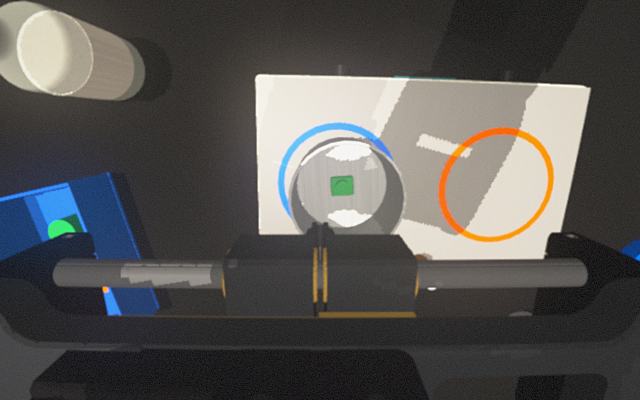

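The pot is now about 5–7 mm short of the ring centre on the +y side: (511,-154) against (509,-160). It passes but the margin is thin, so I nudge it again and read the pot before and after backing off.

```bash
python3 -m pendant '[[[0,0,0,0.03,0],[0,0,0,0.06,0],[0,0,0,0.09,0],[0,0,0,0.115,0],[0,0,0,0.135,0],[0,0,0,0.145,0],[0,0,0,0.15,0],[0,0,0,0.15,0]]]'
python3 -m pendant '[[[0,0,-0.005,0,0],[0,0,-0.009,0,0],[0,0,-0.013,0,0],[0,0,-0.016,0,0],[0,0,-0.018,0,0],[0,0,-0.020,0,0],[0,0,-0.0215,0,0],[0,0,-0.0215,0,0]]]'
python3 chk.py
python3 -m pendant '[[[0,0,0.002,0,0],[0,0,0.004,0,0],[0,0,0.006,0,0],[0,0,0.008,0,0],[0,0,0.01,0,0],[0,0,0.012,0,0],[0,0,0.012,0,0],[0,0,0.012,0,0]]]'
python3 chk.py
```

```text
t: 7.1
eef_pos: [505.0, -179.7, 62.2]
tcp_rot: [3.141, -0.001, 2.94]
ft_force: [-1.1, 0.6, -0.3]
opening: 0.002
t: 7.9
eef_pos: [500.8, -200.9, 62.6]
tcp_rot: [3.141, 0.0, 2.94]
ft_force: [0.1, 3.8, 2.9]
opening: 0.007
[ 500.83564306 -200.87497277   62.62415864] 2.9397238924619886 [0.088752   3.8147541  2.87521682]
scene rim 117 [ 510.  -159.7   53.5] 109.7
  ring 187 [ 508.6 -159.9   65.9]
side rim 107 [ 509.2 -158.    52. ] 109.4
  ring 171 [ 509.3 -159.7   65.8]
t: 8.8
eef_pos: [503.2, -189.1, 62.5]
tcp_rot: [3.142, -0.0, 2.94]
ft_force: [-0.6, -0.4, -0.7]
opening: 0.006
[ 503.22440305 -189.1173051    62.53867456] 2.93987582308988 [-0.58915904 -0.36987106 -0.72300485]
scene rim 99 [ 512.  -153.4   53.2] 108.1
  ring 188 [ 508.5 -159.9   65.9]
side rim 79 [ 510.6 -150.8   51.8] 107.9
  ring 166 [ 509.1 -159.8   65.9]
```

```bash
ls pics; python3 - <<'E'
import cv2,glob,numpy as np
a=sorted(glob.glob('pics/c_side_*')); b=sorted(glob.glob('pics/c_scene_*'))
f=lambda p,x,y:cv2.resize(cv2.imread(p)[y:y+75,x:x+100],None,fx=4,fy=4,interpolation=cv2.INTER_CUBIC)
key=lambda p:float(p.split('_')[-1][:-4])
a.sort(key=key);b.sort(key=key);print(a[-2:])
cv2.imwrite('pics/cmp.png',np.vstack([np.hstack([f(p,275,135) for p in a[-2:]]),np.hstack([f(p,235,125) for p in b[-2:]])]))
E
```

```text
c_scene_4.35.png
c_scene_5.25.png
c_scene_6.15.png
c_scene_7.90.png
c_scene_8.80.png
c_side_4.35.png
c_side_5.25.png
c_side_6.15.png
c_side_7.90.png
c_side_8.80.png
scene0.png
side0.png
w1.png
w2.png
wrist0.png
['pics/c_side_7.90.png', 'pics/c_side_8.80.png']
```

View pics/cmp.png

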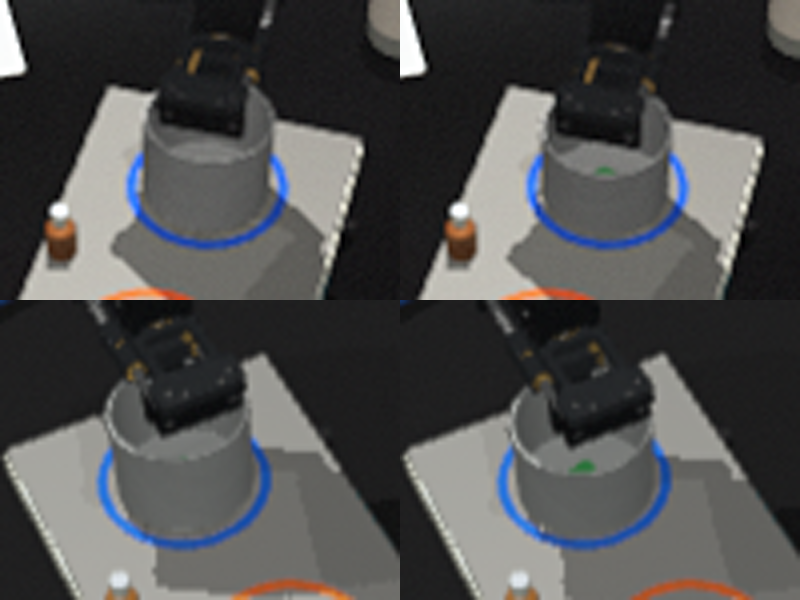

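The left column (pushing) shows the pot clearly tipped forward with its rear edge raised. The right column (released) shows it level and about 6 mm short in +y. The contact was evidently at the rim, against the wider part of the fingers. I raise the tip to z≈80 so only the straight finger part is in the mouth, and push gently.

```bash
sed -i 's/cv2.imwrite.*/q=q[q[:,2]>107]; A=np.linalg.lstsq(np.c_[q[:,:2]-[x,y],np.ones(len(q))],q[:,2],rcond=None)[0]; print("  slope",A.round(3))/; s/P\[:,2\]<115/P[:,2]<122/' chk.py
python3 -m pendant '[[[0,0,0,-0.006,0],[0,0,0,-0.012,0],[0,0,0,-0.018,0],[0,0,0,-0.018,0],[0,0,-0.001,-0.018,0],[0,0,-0.002,-0.018,0],[0,0,-0.003,-0.018,0],[0,0,-0.004,-0.018,0]]]'
python3 -m pendant '[[[0,0,0,0,0],[0,0,-0.001,0,0],[0,0,-0.001,0,0],[0,0,-0.002,0,0],[0,0,-0.002,0,0],[0,0,-0.003,0,0],[0,0,-0.003,0,0],[0,0,-0.003,0,0]]]'
python3 chk.py
```

```text
t: 9.7
eef_pos: [502.4, -193.1, 80.4]
tcp_rot: [3.141, -0.0, 2.94]
ft_force: [0.1, -0.1, 1.1]
opening: 0.005
t: 10.5
eef_pos: [501.8, -195.9, 80.6]
tcp_rot: [3.141, -0.0, 2.94]
ft_force: [-0.4, 1.7, -0.3]
opening: 0.003
[ 501.81838214 -195.85293918   80.59650389] 2.9397455174340887 [-0.35677815  1.70689519 -0.27065402]
scene rim 105 [ 511.9 -154.    53.2] 108.1
  ring 189 [ 508.5 -160.    65.9]
  slope [-3.00000e-03 -1.10000e-02  1.09492e+02]
side rim 81 [ 510.7 -151.3   52.2] 108.1
  ring 168 [ 509.  -159.8   65.8]
  slope [ 1.0000e-03 -1.0000e-03  1.0948e+02]
```

```bash
python3 -m pendant '[[[0,0,-0.0005,0,0],[0,0,-0.001,0,0],[0,0,-0.0015,0,0],[0,0,-0.002,0,0],[0,0,-0.0025,0,0],[0,0,-0.003,0,0],[0,0,-0.003,0,0],[0,0,-0.003,0,0]]]'
python3 chk.py
```

```text
t: 11.4
eef_pos: [501.2, -198.9, 80.6]
tcp_rot: [3.142, 0.0, 2.94]
ft_force: [1.3, 2.3, -0.7]
opening: 0.007
[ 501.23960129 -198.9389865    80.59992736] 2.93981749376658 [ 1.31913267  2.33835629 -0.67620579]
scene rim 110 [ 510.9 -156.6   53.4] 108.0
  ring 191 [ 508.7 -159.9   65.9]
  slope [ 2.00000e-03 -3.00000e-03  1.09099e+02]
side rim 82 [ 510.5 -154.1   51.7] 108.3
  ring 171 [ 509.2 -159.7   65.8]
  slope [-7.00000e-03 -3.00000e-03  1.09737e+02]
```

It now slides level. 4.5 mm more, then retract and rise.

```bash
python3 -m pendant '[[[0,0,-0.0008,0,0],[0,0,-0.0016,0,0],[0,0,-0.0024,0,0],[0,0,-0.003,0,0],[0,0,-0.0036,0,0],[0,0,-0.0042,0,0],[0,0,-0.0042,0,0],[0,0,-0.0042,0,0]]]'
python3 -m pendant '[[[0,0,0.004,0,0],[0,0,0.01,0,0],[0,0,0.016,-0.01,0],[0,0,0.016,-0.04,0],[0,0,0.016,-0.08,0],[0,0,0.016,-0.12,0],[0,0,0.016,-0.13,0],[0,0,0.016,-0.13,0]]]'
python3 chk.py
python3 - <<'E'
from h import *
c=cam('wrist'); s=c['s']
v,u=np.mgrid[0:400:2,0:640:2]; P=pts(c,np.c_[u.ravel(),v.ravel()]); 
q=P[(P[:,2]>107)&(P[:,2]<114)&(np.hypot(P[:,0]-509,P[:,1]+160)<75)]; print(len(q),circ(q))
b=mask(c,(100,100,60),(125,255,255));Q=onplane(c,np.argwhere(b)[:,::-1],30);Q=Q[abs(np.hypot(Q[:,0]-509,Q[:,1]+160)-66)<9];print(len(Q),circ(Q))
p=s['eef_pos'];y=s['tcp_rot'][2];d=np.array([544.5,311.5])-p[:2];print(p,y,d@[np.cos(y),np.sin(y)],d@[np.sin(y),-np.cos(y)])
E
```

```text
t: 12.3
eef_pos: [500.4, -203.1, 80.6]
tcp_rot: [-3.142, 0.0, 2.94]
ft_force: [0.3, 2.0, -0.4]
opening: 0.01
t: 13.1
eef_pos: [504.1, -187.2, 212.6]
tcp_rot: [-3.141, 0.004, 2.94]
ft_force: [-0.3, -0.3, -0.3]
opening: 0.004
[ 504.13023504 -187.18442642  212.58651019] 2.9402032100369495 [-0.25739698 -0.33967919 -0.27840049]
scene rim 139 [ 509.9 -160.9   53.2] 108.3
  ring 187 [ 508.5 -159.9   66. ]
  slope [-0.00000e+00 -2.00000e-03  1.09492e+02]
side rim 124 [ 509.6 -159.4   52.7] 107.9
  ring 169 [ 509.1 -159.8   65.8]
  slope [ 5.00000e-03 -6.00000e-03  1.09363e+02]
237 (np.float64(510.2154254451184), np.float64(-161.4631256126646), np.float64(53.04319524013216))
1101 (np.float64(511.3428971483839), np.float64(-158.52406039986045), np.float64(66.69871472385947))
[ 503.20533119 -186.89214307  209.94489542] 2.9400078975574524 59.33072220090674 496.5680651702441
```

Pot centred within about 1.5 mm in the scene and side views; the wrist, with its own bias, puts it 3 mm from the ring centre. Next, over to the cover.

```bash
python3 -m pendant '[[[0,0.005,0.04,0,0],[0.3,0.01,0.08,0,0],[0.6,0.015,0.12,0,0],[0.6,0.02,0.165,0,0],[0.6,0.025,0.21,0,0],[0.6,0.03,0.255,0,0],[0.6,0.036,0.3,0,0],[0.6,0.042,0.345,0,0]]]'
python3 -m pendant '[[[0.6,0.004,0.035,0,0],[0.6,0.008,0.07,0,0],[0.6,0.012,0.105,0,0],[0.6,0.015,0.13,0,0],[0.6,0.017,0.15,0,0],[0.6,0.017,0.152,0,0],[0.6,0.017,0.152,0,0],[0.6,0.017,0.152,0,0]]]'
cat > k.py <<'E'
from h import *
c=cam('wrist'); s=c['s']; cv2.imwrite(f'pics/k{s["t"]:.1f}.png',c['image'])
o=mask(c,(5,120,80),(25,255,255)); k=max(cv2.findContours(o,0,1)[0],key=cv2.contourArea).reshape(-1,2)
print('disc',circ(onplane(c,k,11)),np.median(pts(c,np.argwhere(o)[:,::-1])[:,2]))
v,u=np.mgrid[0:400,0:640]; P=pts(c,np.c_[u.ravel(),v.ravel()])
q=P[(P[:,2]>33)&(P[:,2]<41)&(np.hypot(P[:,0]-544.5,P[:,1]-311.5)<30)];
if len(q): print('knob',len(q),q.mean(0),q.min(0),q.max(0))
p=s['eef_pos'];y=s['tcp_rot'][2]
for t in ([544.5,311.5],):
    d=np.array(t)-p[:2];print(p,y,d@[np.cos(y),np.sin(y)],d@[np.sin(y),-np.cos(y)])
E
python3 k.py; ls -t pics|head -1
```

```text
t: 14.05
eef_pos: [531.0, 160.9, 209.0]
tcp_rot: [-3.141, -0.002, 2.94]
ft_force: [0.4, -0.5, 0.0]
opening: 0.535
t: 14.85
eef_pos: [545.4, 310.4, 210.3]
tcp_rot: [-3.141, -0.001, 2.939]
ft_force: [-0.0, -0.2, 0.5]
opening: 0.599
disc (np.float64(544.0614896872183), np.float64(299.8988262478201), np.float64(86.94997792651793)) 11.507260734795523
knob 388 [544.30358088 311.59002149  38.03152561] [532.12422252 299.05207833  33.1407518 ] [557.27589992 323.95052802  40.18396145]
[545.37846654 310.44957858 210.27407798] 2.939085967137001 1.0717819622819391 0.8522746299610595
k14.8.png
```

Knob confirmed at (544.3, 311.6), top z≈38; the disc fit failed because the gripper hides part of it. I descend, settle, then close.

```bash
python3 -m pendant '[[[0.6,0.001,0.001,0.04,0],[0.6,0.001,0.001,0.08,0],[0.6,0.001,0.001,0.12,0],[0.6,0.001,0.001,0.145,0],[0.6,0.001,0.001,0.165,0],[0.6,0.001,0.001,0.18,0],[0.6,0.001,0.001,0.188,0],[0.6,0.001,0.001,0.188,0]]]'
python3 - <<'E'
from h import *
s=env.state();print(s['eef_pos'],s['tcp_rot'],s['ft_force'])
E
```

```text
t: 15.7
eef_pos: [544.6, 312.2, 22.2]
tcp_rot: [-3.141, -0.001, 2.939]
ft_force: [0.3, -0.6, 0.5]
opening: 0.6
[544.6159749  312.15507816  22.17761482] [-3.14116493e+00 -6.54421859e-04  2.93929953e+00] [ 0.28202786 -0.55374064  0.52268636]
```

```bash
python3 -m pendant '[[[0.6,0,-0.0005,0.004,0],[0.6,0,-0.0005,0.008,0],[0.4,0,-0.0005,0.008,0],[0.2,0,-0.0005,0.008,0],[0.1,0,-0.0005,0.008,0],[0.1,0,-0.0005,0.008,0],[0.1,0,-0.0005,0.008,0],[0.1,0,-0.0005,0.008,0]]]'
python3 -m pendant '[[[0,0,0,-0.003,0],[0,0,0,-0.01,0],[0,0,0,-0.03,0],[0,0,0,-0.06,0],[0,0,0,-0.1,0],[0,0,0,-0.14,0],[0,0,0,-0.17,0],[0,0,0,-0.17,0]]]'
python3 k.py; ls -t pics|head -1
```

```text
t: 16.5
eef_pos: [544.6, 312.1, 14.8]
tcp_rot: [3.141, 0.0, 2.94]
ft_force: [-0.0, -0.6, 2.3]
opening: 0.267
t: 17.3
eef_pos: [545.9, 312.8, 189.6]
tcp_rot: [3.137, 0.006, 2.94]
ft_force: [0.2, 0.1, -1.9]
opening: 0.269
disc (np.float64(569.843060269485), np.float64(299.85204185250785), np.float64(87.88197858566674)) 186.9287800221835
[545.88294313 312.78137053 189.57384662] 2.939883869469769 1.0981902885974435 -1.5324556205355155
k17.3.png
```

Holding: opening 0.27 (≈26 mm), force −1.9 N, disc at z≈187. Carry it to above the pot.

```bash
python3 -m pendant '[[[0,-0.003,-0.02,0,0],[0,-0.007,-0.05,0,0],[0,-0.011,-0.085,0,0],[0,-0.016,-0.12,0,0],[0,-0.02,-0.155,0,0],[0,-0.025,-0.19,0,0],[0,-0.029,-0.225,0,0],[0,-0.034,-0.26,0,0]]]'
python3 -m pendant '[[[0,-0.004,-0.035,0,0],[0,-0.009,-0.07,0,0],[0,-0.013,-0.105,0,0],[0,-0.017,-0.135,0,0],[0,-0.021,-0.165,0,0],[0,-0.024,-0.19,0,0],[0,-0.026,-0.205,0,0],[0,-0.027,-0.21,0,0]]]'
cat > e.py <<'E'
from h import *
s=env.state();p=s['eef_pos'];print(p,s['tcp_rot'],s['ft_force'],s['opening'])
zc=p[2]-14.5+11
for n in ['scene','side']:
    c=cam(n);cv2.imwrite(f'pics/e_{n}_{s["t"]:.1f}.png',c['image'])
    v,u=np.mgrid[60:260,200:400]; px=np.c_[u.ravel(),v.ravel()]; P=pts(c,px); near=(np.hypot(P[:,0]-510,P[:,1]+160)<75)
    o=mask(c,(5,120,60),(25,255,255))[60:260,200:400].ravel()>0
    q=P[o&near&(abs(P[:,2]-zc)<15)]; A=np.linalg.lstsq(np.c_[q[:,:2]-p[:2],np.ones(len(q))],q[:,2],rcond=None)[0]
    h=cv2.convexHull(q[:,:2].astype(np.float32)).reshape(-1,2); print(n,'disc',len(q),'plane',A.round(3),'zexp',zc.round(1),'circ',np.round(circ(h),1),cv2.minEnclosingCircle(h))
    q=P[(P[:,2]>106)&(P[:,2]<113)&near]
    if len(q)>10: print('  rim',len(q),np.round(circ(q),1))
y=s['tcp_rot'][2]; d=np.array([509.8,-160.6])-p[:2];print('to pot',d@[np.cos(y),np.sin(y)],d@[np.sin(y),-np.cos(y)])
E
python3 e.py; ls -t pics|head -2
```

```text
t: 18.15
eef_pos: [524.3, 48.5, 183.2]
tcp_rot: [-3.141, -0.003, 2.94]
ft_force: [0.9, -1.0, -2.1]
opening: 0.27
t: 18.95
eef_pos: [509.3, -161.9, 183.7]
tcp_rot: [3.141, -0.002, 2.938]
ft_force: [0.4, -0.2, -1.5]
opening: 0.267
[ 509.262127   -161.86506694  183.71175455] [ 3.14120794e+00 -1.64732920e-03  2.93798703e+00] [ 0.43256921 -0.2494529  -1.47277644] 0.2665682197901083
scene disc 655 plane [-6.00000e-03  2.00000e-03  1.79329e+02] zexp 180.2 circ [ 509.4 -160.3   59.9] ((511.22491455078125, -160.95237731933594), 62.18191909790039)
  rim 72 [ 510.2 -160.1   52.9]
side disc 529 plane [2.00000e-03 2.00000e-03 1.79256e+02] zexp 180.2 circ [ 507.7 -158.7   58.9] ((506.03082275390625, -158.75778198242188), 61.1318473815918)
  rim 52 [ 509.4 -158.1   51.7]
to pot -0.2709638361370257 1.3476944534887954
e_side_18.9.png
e_scene_18.9.png
```

Cover is level and within ~1.5 mm of the rim's centre. A 1 mm correction, then lower to just above the rim.

```bash
python3 -m pendant '[[[0,-0.001,0.0007,0.01,0],[0,-0.001,0.0007,0.02,0],[0,-0.001,0.0007,0.03,0],[0,-0.001,0.0007,0.04,0],[0,-0.001,0.0007,0.047,0],[0,-0.001,0.0007,0.052,0],[0,-0.001,0.0007,0.055,0],[0,-0.001,0.0007,0.055,0]]]'
python3 e.py; ls -t pics|head -2
```

```text
t: 19.85
eef_pos: [511.2, -160.1, 129.3]
tcp_rot: [3.141, -0.0, 2.94]
ft_force: [-0.9, 1.2, -0.9]
opening: 0.271
[ 511.18322737 -160.0898378   129.31750375] [ 3.14140898e+00 -3.42254239e-04  2.93975175e+00] [-0.92104868  1.1503969  -0.87995659] 0.27053732310227935
scene disc 598 plane [-6.00000e-03 -3.00000e-03  1.25034e+02] zexp 125.8 circ [ 512.1 -158.2   59. ] ((511.47039794921875, -158.49253845214844), 60.44137954711914)
  rim 29 [ 508.6 -162.9   56.1]
side disc 476 plane [-3.00000e-03  1.10000e-02  1.24739e+02] zexp 125.8 circ [ 510.4 -155.9   58.3] ((509.11566162109375, -154.62887573242188), 60.14141845703125)
  rim 28 [ 508.9 -158.8   52.6]
to pot 1.2528728765416406 -0.7771055070408137
e_side_19.9.png
e_scene_19.9.png
```

```bash
python3 -m pendant '[[[0,0.0005,-0.0005,0,0],[0,0.001,-0.001,0,0],[0,0.001,-0.001,0.001,0],[0,0.001,-0.001,0.0025,0],[0,0.001,-0.001,0.004,0],[0,0.001,-0.001,0.0055,0],[0,0.001,-0.001,0.007,0],[0,0.001,-0.001,0.007,0]]]'
python3 e.py; ls -t pics|head -2
python3 - <<'E'
import cv2,glob,os,numpy as np
a=max(glob.glob('pics/e_side*'),key=os.path.getmtime);b=max(glob.glob('pics/e_scene*'),key=os.path.getmtime)
f=lambda p,x,y:cv2.resize(cv2.imread(p)[y:y+100,x:x+100],None,fx=4,fy=4,interpolation=cv2.INTER_CUBIC)
cv2.imwrite('pics/s1.png',np.hstack([f(a,280,120),f(b,232,110)]))
E
```

```text
t: 20.75
eef_pos: [510.0, -160.8, 122.3]
tcp_rot: [3.141, -0.0, 2.94]
ft_force: [-0.1, 0.2, -1.9]
opening: 0.266
[ 509.95368776 -160.82808253  122.34777042] [ 3.14140370e+00 -4.03305297e-04  2.93978525e+00] [-0.09923965  0.21983617 -1.85190388] 0.2663018938195821
scene disc 592 plane [-7.00000e-03  2.00000e-03  1.18042e+02] zexp 118.8 circ [ 510.6 -159.3   59.4] ((511.96002197265625, -159.9323272705078), 61.21403503417969)
side disc 480 plane [-2.00000e-03  4.00000e-03  1.17615e+02] zexp 118.8 circ [ 509.7 -158.    58.7] ((507.3296203613281, -156.30445861816406), 59.97944641113281)
  rim 18 [ 512.7 -147.4   41. ]
to pot 0.19628575433483597 0.19264857143650865
e_side_20.8.png
e_scene_20.8.png
```

View pics/s1.png

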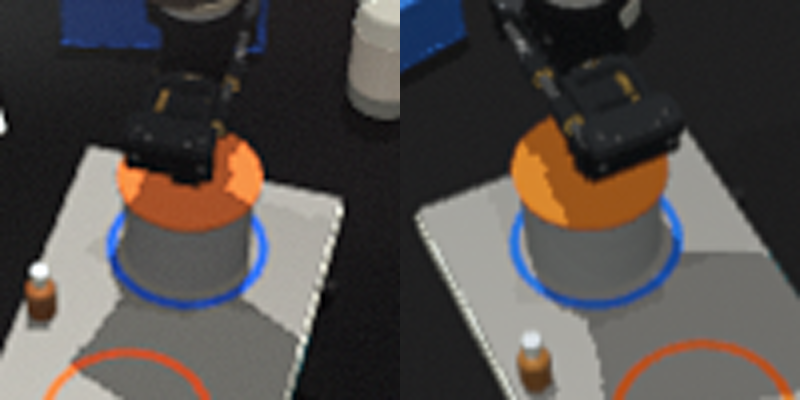

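The cover is level over the pot mouth in both views, plug entering with no contact force. Lower the last few millimetres slowly.

```bash
python3 -m pendant '[[[0,0,0,0.0005,0],[0,0,0,0.001,0],[0,0,0,0.0015,0],[0,0,0,0.002,0],[0,0,0,0.0025,0],[0,0,0,0.003,0],[0,0,0,0.003,0],[0,0,0,0.003,0]]]'
python3 e.py
```

```text
t: 21.65
eef_pos: [510.1, -160.9, 119.6]
tcp_rot: [3.142, 0.0, 2.94]
ft_force: [0.3, 0.3, -1.8]
opening: 0.261
[ 510.0537233  -160.88235722  119.61243035] [3.14150525e+00 4.30110684e-05 2.93977255e+00] [ 0.3460829   0.29818772 -1.81005177] 0.26142438107444393
scene disc 584 plane [-4.00000e-03 -5.00000e-03  1.15286e+02] zexp 116.1 circ [ 511.5 -159.1   58.7] ((512.34228515625, -160.01144409179688), 60.55060958862305)
  rim 97 [ 515.6 -154.8   42.6]
side disc 473 plane [3.00000e-03 1.00000e-03 1.14778e+02] zexp 116.1 circ [ 508.9 -158.    58.5] ((508.3646545410156, -158.38621520996094), 60.064151763916016)
  rim 98 [ 506.9 -153.4   44.6]
to pot 0.3051728731344071 0.2257667642505292
```

```bash
python3 -m pendant '[[[0,0,0,0.0003,0],[0,0,0,0.0006,0],[0,0,0,0.0009,0],[0,0,0,0.0012,0],[0,0,0,0.0015,0],[0,0,0,0.0015,0],[0,0,0,0.0015,0],[0,0,0,0.0015,0]]]'
```

```text
t: 22.55
eef_pos: [510.1, -160.9, 118.8]
tcp_rot: [-3.142, 0.001, 2.94]
ft_force: [-1.9, 0.9, 8.4]
opening: 0.268
```

Contact at TCP z 118.8 (~10 N), as expected for seated. Relax slightly, open, rise.

```bash
python3 -m pendant '[[[0,0,0,-0.0005,0],[0,0,0,-0.0007,0],[0.3,0,0,-0.0007,0],[0.35,0,0,-0.0007,0],[0.45,0,0,-0.0007,0],[0.55,0,0,-0.0007,0],[0.6,0,0,-0.0007,0],[0.6,0,0,-0.0007,0]]]'
python3 -m pendant '[[[0.6,0,0,-0.01,0],[0.6,0,0,-0.03,0],[0.6,0,0,-0.06,0],[0.6,0,0,-0.1,0],[0.6,-0.01,0.03,-0.14,0],[0.6,-0.02,0.07,-0.15,0],[0.6,-0.03,0.11,-0.15,0],[0.6,-0.03,0.12,-0.15,0]]]'
sed -i 's/zc=.*/zc=115/' e.py; python3 e.py
python3 - <<'E'
from h import *
import glob,os
a=max(glob.glob('pics/e_side*'),key=os.path.getmtime);b=max(glob.glob('pics/e_scene*'),key=os.path.getmtime)
f=lambda p,x,y:cv2.resize(cv2.imread(p)[y:y+100,x:x+100],None,fx=4,fy=4,interpolation=cv2.INTER_CUBIC)
cv2.imwrite('pics/s2.png',np.hstack([f(a,280,120),f(b,232,110)]))
for n,bb in [('scene',(245,140,315,200)),('side',(295,155,358,205))]:
    c=cam(n); v,u=np.mgrid[100:260,220:400]; P=pts(c,np.c_[u.ravel(),v.ravel()])
    q=P[(P[:,2]>138)&(P[:,2]<146)&(np.hypot(P[:,0]-510,P[:,1]+160)<30)]; print(n,'knob',len(q),q.mean(0).round(1))
    q=P[(P[:,2]>45)&(P[:,2]<95)&(abs(np.hypot(P[:,0]-510,P[:,1]+160)-55)<6)]; print('wall',len(q),np.round(circ(q),1))
    b=mask(c,(100,100,60),(125,255,255)); m=np.zeros_like(b); m[bb[1]:bb[3],bb[0]:bb[2]]=b[bb[1]:bb[3],bb[0]:bb[2]]
    Q=onplane(c,np.argwhere(m)[:,::-1],30);Q=Q[abs(np.hypot(Q[:,0]-509,Q[:,1]+160)-66)<8];print('ring',len(Q),np.round(circ(Q),1))
E
```

```text
t: 23.35
eef_pos: [510.1, -160.9, 118.8]
tcp_rot: [3.141, 0.0, 2.94]
ft_force: [0.3, 0.3, 0.1]
opening: 0.586
t: 24.15
eef_pos: [564.5, -46.5, 270.0]
tcp_rot: [3.141, 0.002, 2.942]
ft_force: [-0.4, -0.5, -0.9]
opening: 0.601
[564.52384313 -46.49352117 270.02630229] [3.14098122e+00 1.77566186e-03 2.94215981e+00] [-0.40055669 -0.47987433 -0.87816168] 0.6009809299612314
scene knob 38 [ 510.4 -158.4  141. ]
wall 337 [ 510.  -161.1   54. ]
ring 189 [ 508.7 -159.8   65.9]
side knob 30 [ 509.7 -157.2  140.3]
wall 307 [ 508.8 -158.3   52.1]
ring 167 [ 509.2 -159.6   65.6]Traceback (most recent call last):
  File "e.py", line 9, in <module>
    h=cv2.convexHull(q[:,:2].astype(np.float32)).reshape(-1,2); print(n,'disc',len(q),'plane',A.round(3),'zexp',zc.round(1),'circ',np.round(circ(h),1),cv2.minEnclosingCircle(h))
                                                                                                                ^^^^^^^^
AttributeError: 'int' object has no attribute 'round'
```

View pics/s2.png

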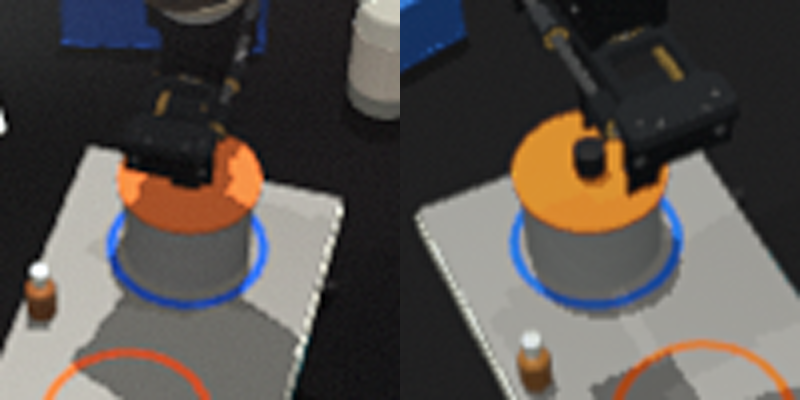

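The right (scene) crop shows the cover on the pot in the blue ring with the knob free; the left crop is an older image because that script stopped early. One numeric check of seat height and level, then hand in.

```bash
sed -i 's/zc=115/zc=np.float64(115)/' e.py; python3 e.py
```

```text
[563.18725392 -49.19473936 269.0234026 ] [-3.14140588e+00 -1.93008618e-04  2.94117380e+00] [ 0.07852055 -0.06098648 -0.09405417] 0.5970027635535048
scene disc 653 plane [-2.00000e-03 -2.00000e-03  1.14043e+02] zexp 115.0 circ [ 510.6 -159.6   59.5] ((510.6683654785156, -159.5678253173828), 60.880531311035156)
  rim 180 [ 515.3 -157.7   43.7]
side disc 683 plane [ 2.00000e-03 -0.00000e+00  1.14114e+02] zexp 115.0 circ [ 509.  -158.2   59.3] ((508.73480224609375, -158.53549194335938), 62.30488204956055)
  rim 224 [ 509.  -158.7   44.5]
to pot 30.140077316925733 -119.80361729794332
```

```bash
python3 -c "
from cell import env
print(env.job_done())"
```

```text
the job is handed in; nothing more can be done
None
```

I slid the pot into the blue ring with closed fingers in its mouth. I then picked up the cover by its knob, set it on the pot, released it and handed the job in at about 24 s. No verdict is reported.

**Last checks, scene and side views:**

| Check | Result |
|---|---|
| Pot centre to ring centre | about 1.5 mm |
| Disc top above the rim | about 4.6 mm (5 mm nominal) |
| Cover tilt | below about 0.3° |
| Cover centre to pot centre | about 1.5 mm (disc fit) |
| Force while seating | about 10 N |
| Gripper | open and clear |

**What disagreed or went wrong:**
- **Pot tipped during the first drag:** with the fingertips low, the pot leaned forward by roughly 4°, seen both in the pictures and in the rim fit. That is a rough estimate: the pot may have leaned further at some moment, towards the 9° limit or the 8 mm lift limit. It settled level but about 6 mm short. I repeated the last few millimetres with the fingers higher, and it then slid level.
- **Views differ:** the side view reads y about 1–2 mm differently from the scene view. Just before I fetched the cover, the wrist camera put the pot about 3 mm from the ring centre. The cover's knob reads about 1 to 2.7 mm off the pot centre. All of these are inside the tolerances.
- **Bystanders not re-measured:** I did not measure their positions again at the end. The dropper looks unmoved in the pictures.

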